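# Hold a power-supply board down on a sprung test fixture

## Robot

A 6-joint arm with a two-finger parallel gripper is mounted at the origin on the work surface. World frame = base frame: x ahead of the robot, y to its left, z up, the work surface at z = 0. Lengths are in mm, angles in rad, forces in N, time in s.
With the tool pointing down it reaches from about 325 to 775 mm from the base axis. Payload 9.3 kg.
Tool frame: the origin (TCP) lies midway between the tips of the shut fingers; the grasp point (between the pads) lies arm.grasp_offset behind it (arm.grasp_offset is the distance from the TCP to the grasp point, in mm); z points along the fingers, y is the line along which they close (so a half turn about z gives the same grasp; the last joint's range is limited). The gripper opens to 85 mm and grips with 20 to 120 N. Pads are 22 mm wide; open, the fingers measure 114 mm over their backs; the gripper's body (76 mm by 85 mm) begins 54 mm behind the grasp point. The pads swing forward as they close: fully open they stand 13 mm farther back than shut.
Start: joints at [-0.153, 0.259, 0.021, 1.334, 0, 1.418], TCP at [549.997, -0.004, 231.279] pointing down, gripper open.
Joint ranges: [-3.04, 3.04], [-0.91, 1.82], [-1.04, 1.36], [-1.92, 1.95], [-1.52, 1.45], [-3.14, 3.14]. Speed limits (rad/s): [2.22, 2.22, 2.79, 3.14, 3.14, 3.14].

## Interface

Orientations are given as a 3x3 rotation matrix whose columns are the frame's x, y, z axes.
In Python, from bench import readout, optics, ticket, arm gives the robot as it stands.
- The arm moves only by the shell command python3 -m creep 'ROWS'. ROWS is a JSON object of lists of equal length, an entry for each row: "delta_pos": the shift along the tool's x, y, z in cm, a list of three; "dr": the turn, a rotation vector about the tool's x, y, z in degrees, a list of three; "fingers": the closure, from -1 (fully open) to 1 (shut). In form: {"delta_pos": [[x, y, z], ...], "dr": [[rx, ry, rz], ...], "fingers": [fingers, ...]}. A call has 1 to 5 rows; each row is the pose to reach, as a shift and turn from the pose commanded when the call began, along the tool's axes at that moment; what a row does not reach only later rows make up. A row lasts 1/12 s, in which the tool goes at most 41.7 mm and 7.16 degrees, less where a joint would pass 70% of its speed; a pose out of reach is approached as far as the arm can. A call with a gripper value outside its range is refused whole. The fingers move at their own pace and stop on an object; the grip force is fixed at half the most. Time passes only in rows, so rows that repeat a pose let the fingers close. It gives the time, the measured TCP pose, the force, the opening and the grip force at its end, in the units of the state.
- readout.state(): the state, without advancing time (a new reading comes with each control period).
- optics.capture(name): name is "scene" or "side" or "wrist"; returns a dict with "image" (480x640x3 uint8, red, green, blue), "depth" (480x640 float32, mm along the optical axis (not along the pixel's ray), 0 where there is no reading), "mtx" (3x3 intrinsics, pixels), "dist_coeffs" ([k1, k2, p1, p2, k3] as OpenCV has them; the pictures are not rectified), "xyz" and "attitude" of the camera in the world. Camera axes: x right, y down, z forward; pixel columns grow to the right and rows downward; lengths in mm; the calibration is good to about 2 mm. A picture is of the moment at which its call begins.
- ticket.job_done(): hands the job in; it is judged then, once.
The state is a dict: "time": time; "qpos": joint angles; "joint_velocities": joint speeds; "joint_torque": joint torques, N m; "eef_pos": TCP position; "tcp_rot": TCP orientation; "wrist_force": force on the tool from outside, world axes, zero at the start; "moment": the same for the moment, N m; "width": finger opening in mm; "gripper_force": force on a finger pad.
Only numpy, scipy, OpenCV 4.12 (cv2) and the standard library are available. Lean on these libraries where they do the work, as an engineer would, in place of code of your own. Each camera call takes 0.05 s, during which the arm holds its last target. There are 200 camera calls.

## Task

Pick up the power-supply board, set it squarely on the test fixture's sprung contact bed, inside the guide pins and with its terminal strip at the fixture's socket end. Press it down until it lands on the hard stop pillars, without forcing it, and finish while still holding it pressed down there with the fingers: do not let go. Leave the other things on the bench where they are.

Things in the scene. Friction and masses are not known exactly. Their poses are not given: they have to be found in the camera images.
- board: Loose power-supply board, about 200 g: green plate 120 (its x) x 76 (its y) x 4 mm thick, flat underneath. Origin: centre of the underside; z up. Near the -x edge a terminal strip 60 mm wide, 11 mm tall, beside it three capacitors at x = -35 mm, 22 mm tall; near the +x edge a black finned heatsink 56 mm wide, 24 mm tall. Starts component side up, yaw within 0.5 rad of 0.
- board_grip (a point): Top centre of the board's transformer, a block 36 (board x) x 30 (board y) x 30 mm tall at the middle of the board; this point is 34 mm above the board's origin. The place to grip, fingers closing along the board's y; the plate either side of it is clear (|x| under 25 mm, parts under 1.5 mm tall), so the fingertips can reach down to the plate.
- board_terminal_end (a point): On the board's underside, below the middle of the terminal strip: x = -52 mm in the board's frame.
- fixture: Test fixture, fixed: red-brown base, x -115 to +80, y -75 to +75 mm of its frame, top 36 mm above the bench. Origin: at bench height under the centre of the contact bed; z up. The board belongs with its origin over this origin and its x along this x. At x = -95, y = +-20 mm two round black sockets 16 mm wide, 12 mm tall: the socket end. Yaw within 0.35 rad of 0.
- fixture_pin (a point): Tip of one of six equal steel guide pins, 8 mm thick, that stand round the board's outline with 1.5 mm play to each edge: at (x, y) = (+-45, +-43.5) and (+-65.5, 0) mm of the fixture; straight up to 66 mm above the bench, then tapering to a 2 mm wide point at 73 mm, which leads the board in. This one is at (+65.5, 0).
- fixture_socket_end (a point): Point of the fixture at x = -52 mm, y = 0, 50 mm above the bench: where board_terminal_end belongs when the board is on the stops.
- stops: Four hard stop pillars, steel, 10 mm thick, fixed in the fixture at x = +-50, y = +-29 mm of its frame; flat tops 50 mm above the bench. Same origin and axes as the fixture. The board's underside lands on them. They are rigid: more than 60 N between board and pillars damages the board.
- bed (a joint): Contact bed, a 70 x 44 mm plate with rows of brass contacts between the pillars, sprung upwards. Value: how far it is pressed down, in m: 0 = up, top 60 mm above the bench; 0.010 = the board rests on the stops. The spring takes about 7 N to start moving and 13 N at the stops (600 N/m); the board's own weight does not move it.
- bed_top (a point): Centre of the contact bed's top face; moves down with it.
- display_board: Bystander: small circuit board 80 x 50 x 13 mm with a display. Origin: centre of the underside.
- cutters: Bystander: side cutters, 125 mm long, 12 mm tall, handles to its -x. Origin on the bench near the middle.
- screwdriver: Bystander: screwdriver lying along its x, from -77 to +85 mm, 18 mm thick. Lies beyond the fixture. Origin on its underside, in the middle.
- pen: Bystander: black pen lying along its x, 145 mm long, 12 mm tall. Lies beyond the board. Origin on its underside, in the middle.
- solder_spool: Bystander: grey solder spool standing upright, 48 mm wide, 40 mm tall. Origin: centre of the underside.
Mind the look-alikes: they are no part of the job. Several things look just like the fixture: the one meant starts farthest from the robot's base.

How it is judged (in metres and radians):
On the way, in this order (a step that is already met when the one before it is completed fails the run):
1. the board is lifted off the bench in the fingers (height (world z) of board above 0.04 m and contact force between the fingers and board above 1 N), for 0.1 s.
2. the board lies squarely on the contact bed between the guide pins, the right way round (horizontal distance between board and fixture below 0.004 m and horizontal distance between board_terminal_end and fixture_socket_end below 0.006 m and angle between board's own z axis and vertical below 0.04 rad and z of board in the frame of fixture below 0.063 m), for 0.02 s.
3. the board is pressed down onto the stop pillars and held there (horizontal distance between board and fixture below 0.004 m and horizontal distance between board_terminal_end and fixture_socket_end below 0.006 m and angle between board's own z axis and vertical below 0.04 rad and value of joint bed above 0.009 m and contact force between board and stops above 1 N and contact force between the fingers and board above 3 N), for 0.3 s.
At the end, for the whole second after the job is handed in: Fingers still on the board (over 3 N), pressing it onto the stop pillars (over 1 N) with the bed down more than 9 mm; board at rest, centred on the fixture within 4 mm, terminal end within 6 mm of its place at the socket end, level within 0.04 rad (all of step 3 and linear speed of board below 0.01 m/s); the arm keeps its last pose, push and grip.
It fails at once if the board is forced: more than 60 N between board and stop pillars (contact force between board and stops above 60 N).
It fails at once if another thing on the bench is moved more than 30 mm (distance of any of display_board, cutters, screwdriver, pen, solder_spool from where it was at the start of the episode above 0.03 m).
It also fails if it takes over 56 s, if anything falls off the work surface, if the arm or the gripper's body presses on something with over 40 N, if the wrist force passes 120 N, or if a joint passes its speed limit or range.

## Working session

There is one attempt and no reset: what is moved stays moved. The work goes in short steps, Python scripts to look and compute and a shell command to move; the robot and the scene stay as the last step left them, time stands still between calls to the robot, and variables do not carry over. Pictures are saved under pics/ and viewed, at most 10 in all, crops included, and the job is handed in when it is done.

```bash
mkdir -p pics; ls; cat > h.py <<'E'
import numpy as np,cv2,pickle
from bench import readout,optics,ticket,arm
def cap(n,tag):
    c=optics.capture(n); pickle.dump(c,open(f'pics/{tag}.pkl','wb')); cv2.imwrite(f'pics/{tag}.png',c['image'][:,:,::-1]); return c
def load(tag): return pickle.load(open(f'pics/{tag}.pkl','rb'))
def rays(c,uv):
    p=cv2.undistortPoints(np.float64(uv).reshape(-1,1,2),np.array(c['mtx']),np.array(c['dist_coeffs'])).reshape(-1,2)
    return np.c_[p,np.ones(len(p))]@np.array(c['attitude']).T
def plane(c,uv,z):
    d=rays(c,uv);o=np.array(c['xyz']); return o+d*((z-o[2])/d[:,2])[:,None]
def cloud(c):
    v,u=np.mgrid[:480,:640]; d=rays(c,np.c_[u.ravel(),v.ravel()]); P=np.array(c['xyz'])+d*c['depth'].reshape(-1,1)
    P[c['depth'].ravel()==0]=np.nan
    return P.reshape(480,640,3)
E
python3 - <<'E'
from h import *
for n in('scene','side','wrist'):
    c=cap(n,n+'0'); print(n,np.round(c['xyz'],1),np.round(c['attitude'],3).tolist(),(c['depth']>0).mean())
print(readout.state()); print(arm.grasp_offset)
a=[cv2.imread(f'pics/{n}0.png') for n in('scene','side')]
E
```

```text
pics
scene [1063.1  786.7  773.4] [[-0.767, 0.384, -0.513], [0.641, 0.487, -0.593], [0.022, -0.784, -0.62]] 0.9959798177083333
side [ 234.1 -650.5  562.6] [[0.949, -0.16, 0.271], [-0.315, -0.489, 0.813], [0.002, -0.857, -0.515]] 0.9960579427083334
wrist [548.9  72.6 372.7] [[1.0, 0.001, -0.002], [0.001, -0.959, -0.284], [-0.002, 0.284, -0.959]] 0.9959244791666667
{'time': 0.15, 'qpos': array([-1.52593329e-01,  2.59074754e-01,  2.09453180e-02,  1.33372202e+00,
        7.01656296e-07,  1.41819739e+00]), 'joint_velocities': array([-0.00107104, -0.00090619,  0.00382878, -0.00105679,  0.00103934,
       -0.00014845]), 'joint_torque': array([ 3.21120227e-03, -5.55970466e+01,  3.44662285e+01,  1.13262911e-02,
       -1.37106272e-04,  2.85134706e-05]), 'eef_pos': array([5.49783052e+02, 3.25519013e-02, 2.30802231e+02]), 'tcp_rot': array([[-5.52151038e-06,  9.99999456e-01, -1.04275976e-03],
       [ 9.99999987e-01,  5.68947562e-06,  1.61074708e-04],
       [ 1.61080554e-04, -1.04275886e-03, -9.99999443e-01]]), 'wrist_force': array([-0.16975691, -1.56637788, -0.29659595]), 'moment': array([-0.00321303, -0.04595053,  0.02742228]), 'gripper_force': 0.0, 'width': 85.32724623097842}
18.700000000000003
```

View pics/scene0.png

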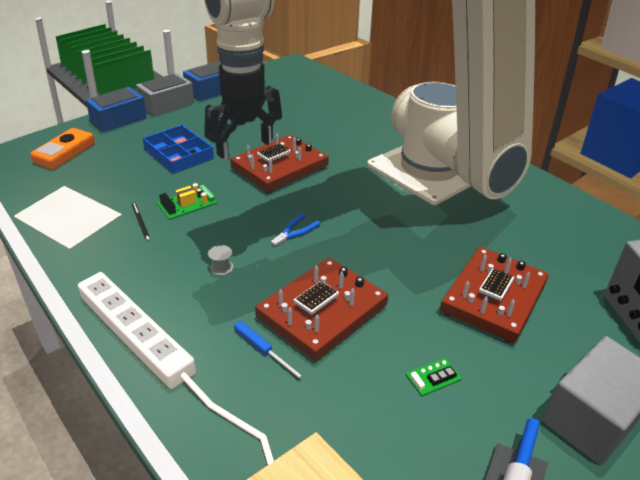

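View pics/side0.png

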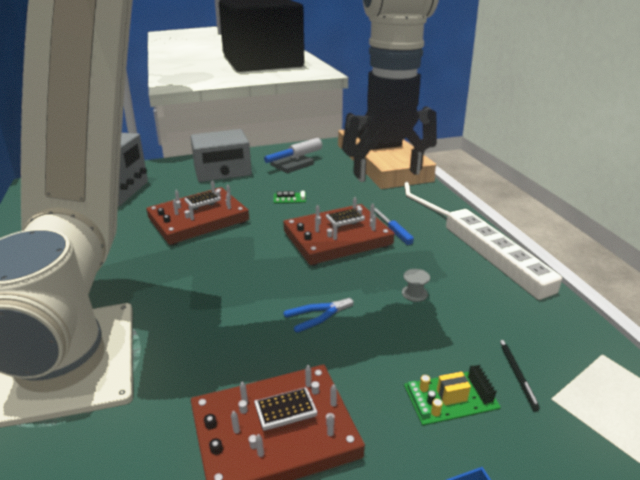

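The scene view shows three red-brown fixtures, at about (280,160), (322,305) and (495,290) px. The board is at (187,200), with the pen at (140,222), the spool at (220,260) and the screwdriver at (268,350). In the side view the board is at (452,395), and the fixtures are at (275,425), (340,232) and (198,212).

```bash
cat > m.py <<'E'
from h import *
def fixtures(c):
    P=cloud(c); h=cv2.cvtColor(c['image'],cv2.COLOR_RGB2HSV)
    red=((h[...,0]<12)|(h[...,0]>170))&(h[...,1]>130)&(h[...,2]>50)
    n,l,s,_=cv2.connectedComponentsWithStats(red.astype(np.uint8))
    for i in range(1,n):
        if s[i,4]<800: continue
        Q=P[l==i]; z=np.nanmedian(Q[:,2]); 
        if not 20<z<50: continue
        # cast mask pixels on plane at top height
        top=(l==i)&(abs(P[...,2]-z)<6); v,u=np.nonzero(top)
        W=plane(c,np.c_[u,v],z)
        r=cv2.minAreaRect(np.float32(W[:,:2]))
        print('fix',s[i,:4],'z',round(z,1),np.round(r[0],1),np.round(r[1],1),round(r[2],1),'dist',round(np.hypot(*r[0])))
def board(c):
    P=cloud(c); h=cv2.cvtColor(c['image'],cv2.COLOR_RGB2HSV)
    g=(h[...,0]>45)&(h[...,0]<75)&(h[...,1]>150)&(h[...,2]>70)
    g=cv2.morphologyEx(g.astype(np.uint8),cv2.MORPH_CLOSE,np.ones((5,5)))
    n,l,s,_=cv2.connectedComponentsWithStats(g)
    for i in range(1,n):
        if s[i,4]<250: continue
        Q=P[l==i]; 
        if abs(np.nanmedian(Q[:,2]))>60: continue
        top=(l==i)&(P[...,2]<8)&(P[...,2]>0); v,u=np.nonzero(top)
        if len(u)<50: continue
        W=plane(c,np.c_[u,v],4.); r=cv2.minAreaRect(np.float32(W[:,:2]))
        print('green',s[i,:4],'z',np.round(np.nanpercentile(Q[:,2],[10,50,90]),1),np.round(r[0],1),np.round(r[1],1),round(r[2],1))
    y=(h[...,0]>18)&(h[...,0]<32)&(h[...,1]>150)&(h[...,2]>120)
    n,l,s,_=cv2.connectedComponentsWithStats(y.astype(np.uint8))
    for i in range(1,n):
        if s[i,4]<60: continue
        Q=P[l==i]; zt=np.nanpercentile(Q[:,2],95)
        if not 20<zt<60: continue
        T=Q[Q[:,2]>zt-4]; print('yel',s[i],'ztop',round(zt,1),np.round(np.nanmean(T,0),1),cv2.minAreaRect(np.float32(T[:,:2])))
if __name__=='__main__':
    for t in('scene0','side0','wrist0'):
        c=load(t);P=cloud(c);print(t); fixtures(c); board(c)
    for t,px in(('scene0',dict(pen=(140,222),spool=(220,250),cutA=(280,240),cutB=(315,225),sd1=(240,328),sd2=(297,375),disp=(434,376))),('side0',dict(pen1=(503,345),pen2=(535,405),spool=(415,278)))):
        P=cloud(load(t))
        for k,(u,v) in px.items(): print(k,np.round(P[v,u]))
E
python3 m.py
```

```text
scene0
fix [231 135  97  57] z 33.7 [ 304.5 -227.2] [201.6 159.1] 1.7 dist 380
fix [440 247 108  96] z 35.3 [270.1 400.8] [201.8 149.8] 16.6 dist 483
fix [256 258 132 102] z 35.2 [549.  222.1] [198.4 152.9] 6.5 dist 592
green [157 194  60  25] z [0.5 2.8 5.5] [ 559.8 -242.5] [ 78.5 122.1] 83.3
green [406 358  56  38] z [1.3 3.6 6.4] [499.7 448.9] [52.3 82. ] 74.8
yel [179 186  19  21 229] ztop 33.8 [ 560.1 -234.4   32.5] ((560.0892333984375, -235.47149658203125), (17.79920768737793, 38.3203010559082), 85.5728759765625)
side0
fix [147 189 100  54] z 36.7 [265.2 388. ] [194.9 157.5] 16.5 dist 470
fix [284 206 109  58] z 36.5 [543.8 209.7] [194.7 156.3] 6.5 dist 583
fix [192 365 172 115] z 36.8 [ 299.6 -236.8] [192.2 153.3] 1.7 dist 382
green [405 383  95  42] z [3.8 5.2 9. ] [ 558.6 -247.4] [ 75.6 119.4] 84.1
yel [439 372  25   9 105] ztop 36.3 [ 558.8 -236.3   34.8] ((559.3444213867188, -236.43643188476562), (8.271036148071289, 36.445621490478516), 87.28074645996094)
yel [443 382  27  22 436] ztop 36.1 [ 556.7 -258.    34.9] ((556.7992553710938, -257.7145080566406), (11.18665790557861
[... 279 characters left out ...]
fix [  0 339 146  56] z 34.8 [ 272.9 -164.6] [161.4  50. ] 15.2 dist 319
green [275 367 100  43] z [ 2.7  3.8 13.7] [ 558.6 -234.1] [ 58.7 119.9] 84.2
yel [291 378  11  18 128] ztop 25.3 [ 524.6 -216.    23.9] ((524.6843872070312, -217.40670776367188), (11.92731761932373, 7.8289971351623535), 6.136216640472412)
yel [309 388  31  24 612] ztop 33.9 [ 554.1 -217.    49.5] ((560.6807861328125, -113.09195709228516), (247.60426330566406, 33.79772186279297), 88.406494140625)
pen [ 682. -236.    7.]
spool [615. -10.  39.]
cutA [482.   9.  11.]
cutB [389.  12.   8.]
sd1 [694. 172.  20.]
sd2 [676. 308.  10.]
disp [506. 454.  13.]
pen1 [ 688. -188.   11.]
pen2 [ 659. -311.   12.]
spool [614. -11.  41.]
```

View pics/wrist0.png

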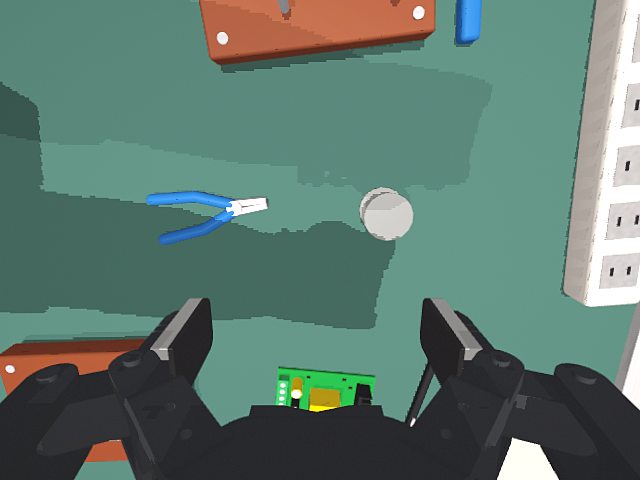

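The wrist view shows the spool at (387,213), the cutters at (210,215), the board at about (326,388) and the target fixture's near edge at the top. The target is the fixture at about (546,216), which is the farthest one. Next I move above the board and turn.

```bash

python3 -m creep '{"delta_pos":[[-4,0.2,0],[-8,0.4,0],[-12,0.6,0],[-16,0.8,0],[-20,0.9,0]],"dr":[[0,0,0],[0,0,0],[0,0,0],[0,0,0],[0,0,0]],"fingers":[-1,-1,-1,-1,-1]}'
python3 -m creep '{"delta_pos":[[-4,0,0],[-4.5,0,0],[-4.5,0,0],[-4.5,0,0],[-4.5,0,0]],"dr":[[0,0,-7],[0,0,-14],[0,0,-21],[0,0,-28],[0,0,-35]],"fingers":[-1,-1,-1,-1,-1]}'
python3 -m creep '{"delta_pos":[[0,0,0],[0,0,0],[0,0,0],[0,0,0],[0,0,0]],"dr":[[0,0,-7],[0,0,-14],[0,0,-21],[0,0,-28],[0,0,-35]],"fingers":[-1,-1,-1,-1,-1]}'
python3 -m creep '{"delta_pos":[[0,0,0],[0,0,0],[0,0,0],[0,0,0],[0,0,0]],"dr":[[0,0,-7],[0,0,-13.7],[0,0,-13.7],[0,0,-13.7],[0,0,-13.7]],"fingers":[-1,-1,-1,-1,-1]}'
python3 - <<'E'
from h import *; import m
s=readout.state();print(s['qpos'],s['eef_pos'],s['tcp_rot'])
c=cap('wrist','w1');print(c['xyz'],np.round(c['attitude'],3).tolist()); m.board(c)
E
```

```text
time: 0.57
eef_pos: [558.8, -201.7, 231.1]
tcp_rot: [[-0.0, 1.0, -0.0], [1.0, 0.0, 0.0], [0.0, -0.0, -1.0]]
wrist_force: [1.7, 0.2, 0.7]
width: 85.7
gripper_force: 0.0
time: 0.98
eef_pos: [558.8, -245.6, 230.7]
tcp_rot: [[-0.578, 0.816, -0.001], [0.816, 0.578, 0.001], [0.001, -0.0, -1.0]]
wrist_force: [-0.1, 0.1, 0.8]
width: 85.5
gripper_force: 0.0
time: 1.4
eef_pos: [558.9, -244.9, 230.9]
tcp_rot: [[-0.942, 0.336, -0.001], [0.336, 0.942, 0.0], [0.001, 0.0, -1.0]]
wrist_force: [0.3, 0.1, 0.9]
width: 85.1
gripper_force: 0.0
time: 1.82
eef_pos: [558.9, -245.0, 231.1]
tcp_rot: [[-0.994, 0.114, -0.0], [0.114, 0.994, 0.0], [0.0, 0.0, -1.0]]
wrist_force: [-0.1, 0.1, 0.1]
width: 85.4
gripper_force: 0.0
[-5.50494518e-01  3.63618651e-01  1.73642777e-01  1.38113389e+00
  7.65641870e-06 -4.36664153e-01] [ 558.94239296 -244.97682324  231.13089781] [[-9.93528279e-01  1.13584721e-01 -2.63123908e-04]
 [ 1.13584678e-01  9.93528304e-01  1.70485328e-04]
 [ 2.80785578e-04  1.39495150e-04 -9.99999951e-01]]
[ 486.46845436 -236.24985852  373.05144714] [[0.113, 0.953, 0.28], [0.994, -0.108, -0.033], [-0.001, 0.282, -0.959]]
green [278 146  74 113] z [ 2.3  3.4 14. ] [ 557.1 -245.7] [ 75.8 119.7] 84.2
yel [284 166  14  15  61] ztop 26.1 [ 519.3 -266.6   25. ] ((519.7724609375, -265.8392333984375), (11.498403549194336, 11.74993896484375), 37.47036361694336)
yel [300 189  10  40 366] ztop 34.3 [ 556.  -256.1   33.2] ((556.0267944335938, -255.7798309326172), (8.996404647827148, 36.145320892333984), 83.05797576904297)
yel [321 188  10  40 359] ztop 34.3 [ 557.7 -235.3   33.3] ((557.735107421875, -235.65858459472656), (7.993531703948975, 35.27927780151367), 83.84803771972656)
yel [  0 376  14  19 119] ztop 35.2 [ 716.9 -612.3   33.6] ((715.798583984375, -613.6970825195312), (20.892919540405273, 10.844301223754883), 25.87993049621582)
```

View pics/w1.png

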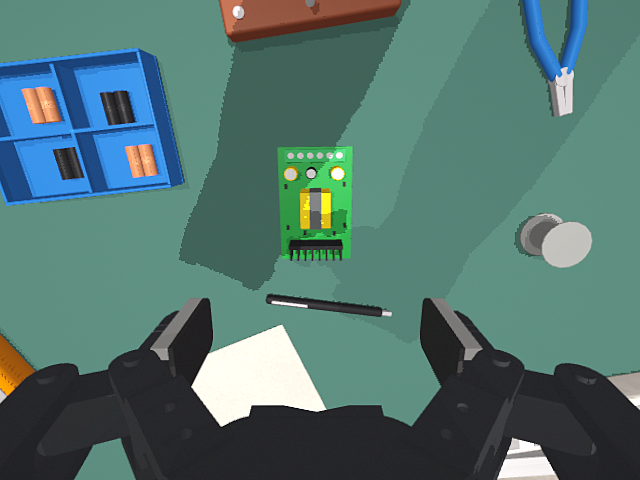

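The wrist view shows the board at (315,203), with the terminal strip at the top (towards the robot) and the transformer at (316,209). The pen is clear at (330,305). I descend and grip.

```bash

python3 -m creep '{"delta_pos":[[0.15,-0.1,4],[0.15,-0.1,8],[0.15,-0.1,12],[0.15,-0.1,16],[0.15,-0.1,19]],"dr":[[0,0,-0.7],[0,0,-0.7],[0,0,-0.7],[0,0,-0.7],[0,0,-0.7]],"fingers":[-1,-1,-1,-1,-1]}'
python3 -m creep '{"delta_pos":[[0,0,1],[0,0,2],[0,0,3],[0,0,3.3],[0,0,3.3]],"dr":[[0,0,0],[0,0,0],[0,0,0],[0,0,0],[0,0,0]],"fingers":[-1,-1,-1,-1,-1]}'
python3 -m creep '{"delta_pos":[[0,0,0],[0,0,0],[0,0,0],[0,0,0],[0,0,0]],"dr":[[0,0,0],[0,0,0],[0,0,0],[0,0,0],[0,0,0]],"fingers":[0.2,0.4,0.6,0.8,1]}'
python3 -m creep '{"delta_pos":[[0,0,0],[0,0,0],[0,0,0],[0,0,0],[0,0,0]],"dr":[[0,0,0],[0,0,0],[0,0,0],[0,0,0],[0,0,0]],"fingers":[1,1,1,1,1]}'
```

```text
time: 2.28
eef_pos: [556.3, -245.2, 38.3]
tcp_rot: [[-0.995, 0.1, -0.002], [0.1, 0.995, 0.001], [0.002, 0.001, -1.0]]
wrist_force: [0.2, 0.5, -0.2]
width: 85.5
gripper_force: 0.0
time: 2.7
eef_pos: [557.8, -246.1, 8.8]
tcp_rot: [[-0.995, 0.098, 0.001], [0.098, 0.995, -0.0], [-0.001, -0.0, -1.0]]
wrist_force: [0.5, 0.0, 0.7]
width: 85.4
gripper_force: 0.0
time: 3.12
eef_pos: [557.7, -246.0, 9.1]
tcp_rot: [[-0.995, 0.098, 0.001], [0.098, 0.995, -0.001], [-0.001, -0.0, -1.0]]
wrist_force: [1.0, -0.2, -2.0]
width: 29.4
gripper_force: 59.8
time: 3.53
eef_pos: [557.7, -246.0, 9.0]
tcp_rot: [[-0.995, 0.098, 0.001], [0.098, 0.995, -0.001], [-0.001, -0.0, -1.0]]
wrist_force: [-0.3, 1.0, 6.1]
width: 28.9
gripper_force: 61.0
```

```bash

python3 -m creep '{"delta_pos":[[0,0,-1],[0,0,-3],[0,0,-6],[0,0,-10],[0,0,-14]],"dr":[[0,0,0],[0,0,0],[0,0,0],[0,0,0],[0,0,0]],"fingers":[1,1,1,1,1]}'
python3 -m creep '{"delta_pos":[[0.2,3,-4],[0.5,6,-8],[0.9,10,-8],[1.2,14,-8],[1.6,18,-8]],"dr":[[0,0,0],[0,0,0],[0,0,0],[0,0,0],[0,0,0]],"fingers":[1,1,1,1,1]}'
python3 -m creep '{"delta_pos":[[0.2,3,0],[0.5,6,0],[0.6,9,0],[0.7,10.5,0],[0.7,10.5,0]],"dr":[[0,0,-3],[0,0,-6],[0,0,-9],[0,0,-12],[0,0,-12]],"fingers":[1,1,1,1,1]}'
cat > f.py <<'E'
from h import *
def fx(tag,side='wrist'):
    c=load(tag);P=cloud(c);h=cv2.cvtColor(c['image'],cv2.COLOR_RGB2HSV)
    red=((h[...,0]<14)|(h[...,0]>170))&(h[...,1]>110)&(h[...,2]>40)
    n,l,s,_=cv2.connectedComponentsWithStats(red.astype(np.uint8))
    for i in range(1,n):
        if s[i,4]<3000: continue
        m=(l==i); z=np.nanmedian(P[m][:,2]); v,u=np.nonzero(m&(abs(P[...,2]-z)<5))
        r=cv2.minAreaRect(np.float32(plane(c,np.c_[u,v],z)[:,:2])); print(s[i],'z',z,r)
    ok=np.isfinite(P[...,2])&(P[...,0]>400)&(P[...,0]<720)&(P[...,1]>120)&(P[...,1]<320)
    for lo,hi in((46,53),(56,64),(64,80)):
        q=(ok&(P[...,2]>lo)&(P[...,2]<hi)).astype(np.uint8)
        n,l,s,_=cv2.connectedComponentsWithStats(q)
        for i in range(1,n):
            if s[i,4]>=4: Q=P[l==i]; print(lo,s[i],np.round(Q.mean(0),1),'zmax',round(Q[:,2].max(),1))
E
python3 - <<'E'
from h import *
s=readout.state();print(s['qpos'],s['eef_pos'],s['tcp_rot'])
cap('wrist','w2'); import f; f.fx('w2')
E
```

```text
time: 3.95
eef_pos: [556.5, -245.3, 149.4]
tcp_rot: [[-0.995, 0.098, -0.002], [0.098, 0.995, 0.001], [0.002, 0.001, -1.0]]
wrist_force: [1.5, -1.5, -2.1]
width: 29.3
gripper_force: 59.9
time: 4.37
eef_pos: [558.9, -71.0, 230.0]
tcp_rot: [[-0.995, 0.099, 0.002], [0.099, 0.995, -0.001], [-0.002, -0.0, -1.0]]
wrist_force: [0.7, -0.1, -3.2]
width: 28.8
gripper_force: 60.1
time: 4.78
eef_pos: [561.7, 36.1, 228.6]
tcp_rot: [[-0.993, -0.118, -0.0], [-0.118, 0.993, 0.001], [0.0, 0.001, -1.0]]
wrist_force: [0.2, -0.0, -3.1]
width: 28.7
gripper_force: 60.1
[-8.53474520e-02  2.81710854e-01  4.69180704e-02  1.33655064e+00
  7.91178424e-04 -2.03454396e-01] [561.6793846   36.08477723 228.58269596] [[-9.93033414e-01 -1.17832125e-01 -4.77665302e-04]
 [-1.17832493e-01  9.93033135e-01  8.34935450e-04]
 [ 3.75955254e-04  8.85403295e-04 -9.99999537e-01]]
[  413   111   194   197 24812] z 35.02491590613354 ((544.19580078125, 216.631103515625), (192.3720245361328, 149.89356994628906), 6.361841678619385)
46 [493 124  20  19 268] [469.2 190.   47.2] zmax 49.0
46 [540 124  21  19 268] [465.  229.4  47.3] zma
[... 686 characters left out ...]
  48] [496.2 209.9  60.2] zmax 63.7
56 [468 188  10  10  38] [521.3 169.4  60. ] zmax 63.9
56 [567 188  12  11  70] [511.7 255.8  60.2] zmax 63.8
56 [ 484  204   62   72 3462] [559.6 218.8  58.7] zmax 61.9
56 [456 281  11   9  43] [608.9 180.2  60.1] zmax 63.9
56 [548 283  12  10  55] [600.4 266.3  60.2] zmax 64.0
56 [499 302  10  10  53] [625.4 225.7  60. ] zmax 64.0
64 [527 165  13  10  89] [496.  211.6  68. ] zmax 73.0
64 [574 189  13  11  91] [511.9 257.1  68. ] zmax 72.9
64 [472 190  10   9  70] [521.7 170.7  68.1] zmax 73.1
64 [460 285   9   9  61] [609.9 181.2  67.9] zmax 73.0
64 [553 286  12   9  70] [601.1 267.2  67.7] zmax 72.1
64 [504 306   9   9  61] [626.1 226.7  68. ] zmax 72.6
```

View pics/w2.png

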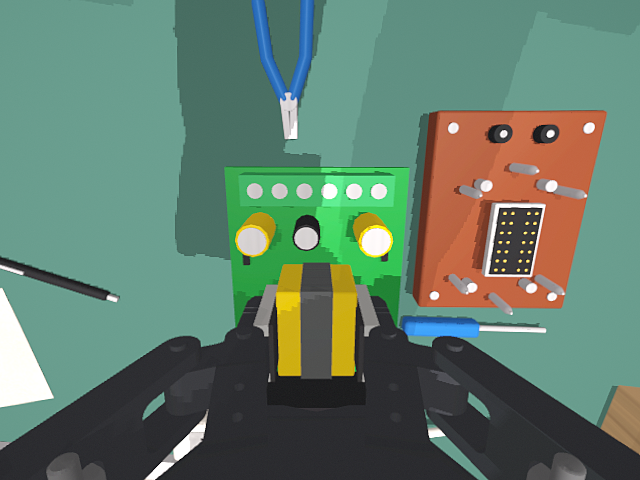

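The wrist view shows the board held level, with its terminal edge at row 167 (columns 226–410). The target fixture is at (513,208), with its sockets at (500,133) and (546,133), on the same side as the terminal end. Next I measure the board in the hand.

```bash
cat > b.py <<'E'
from h import *
def bd(tag):
    c=load(tag);P=cloud(c);h=cv2.cvtColor(c['image'],cv2.COLOR_RGB2HSV)
    g=(h[...,0]>40)&(h[...,0]<80)&(h[...,1]>140)&(h[...,2]>70)&np.isfinite(P[...,2])
    T=readout.state(); R=np.array(T['tcp_rot']); p=np.array(T['eef_pos'])
    L=(P-p)@R   # tool frame
    k=g&(abs(L[...,2]-5)<25)
    zt=np.median(L[...,2][k&(abs(L[...,1])>31)]); k&=abs(L[...,2]-zt)<4
    A=L[k]; A=A[np.random.default_rng(0).choice(len(A),min(len(A),8000),0)]
    n=np.linalg.lstsq(np.c_[A[:,:2],np.ones(len(A))],A[:,2],rcond=None)[0]; print('plane z=ax+by+c (tool)',n)
    v,u=np.nonzero(k); w=rays(c,np.c_[u,v])@R; o=(np.array(c['xyz'])-p)@R
    Q=(o+w*((n[2]-o[2])/w[:,2])[:,None])
    rows=np.arange(int(Q[:,0].max())-45,int(Q[:,0].max())-8,3)
    ed=[(x,np.percentile(Q[abs(Q[:,0]-x)<1.5][:,1],[0.3,99.7])) for x in rows]
    xs=np.array([e[0] for e in ed]);lo=np.array([e[1][0] for e in ed]);hi=np.array([e[1][1] for e in ed])
    fl=np.polyfit(xs,lo,1);fh=np.polyfit(xs,hi,1);print('left',fl,'right',fh,np.median(hi-lo))
    ys=np.arange(-30,31,4);tx=[np.percentile(Q[abs(Q[:,1]-y)<2][:,0],99.7) for y in ys];ft=np.polyfit(ys,tx,1);print('term edge',ft)
    yaw=np.degrees((fl[0]+fh[0]-ft[0])/3); mid=(np.polyval(fl,0)+np.polyval(fh,0))/2
    print('board centre tool xy',ft[1]-60,mid,'yaw tool deg',yaw)
    ctr=p+R@np.array([ft[1]-60,mid,n[2]]); print('board plate top centre world',ctr,'tcp',p)
    return ctr
E
python3 -c "
import b;b.bd('w2')"
```

```text
plane z=ax+by+c (tool) [-2.89059882e-03 -6.18618937e-04  5.67061149e+00]
left [-5.22071351e-03 -3.55389496e+01] right [7.76435689e-04 4.00270190e+01] 75.74146464881835
term edge [4.19004407e-03 6.00610197e+01]
board centre tool xy 0.06101966835403516 2.2440347364187616 yaw tool deg -0.16490340100984063
board plate top centre world [561.51789946  36.74150775 222.81535412] tcp [561.83757535  34.51894057 228.48573792]
```

```bash

python3 -m creep '{"delta_pos":[[-0.45,4,0],[-0.9,8,0],[-1.4,12,0],[-1.9,16,0],[-2.14,18.3,0]],"dr":[[0,0,0.3],[0,0,0.3],[0,0,0.3],[0,0,0.3],[0,0,0.3]],"fingers":[1,1,1,1,1]}'
python3 -m creep '{"delta_pos":[[0,0,3],[0,0,6],[0,0,9],[0,0,11],[0,0,12.5]],"dr":[[0,0,0],[0,0,0],[0,0,0],[0,0,0],[0,0,0]],"fingers":[1,1,1,1,1]}'
python3 -m creep '{"delta_pos":[[0,0,0],[0,0,0],[0,0,0],[0,0,0]],"dr":[[0,0,0],[0,0,0],[0,0,0],[0,0,0]],"fingers":[1,1,1,1]}'
python3 - <<'E'
from h import *
cap('wrist','w3');import b,f; ctr=b.bd('w3'); print(readout.state()['tcp_rot'])
f.fx('w3')
S=cap('side','s3');C=cap('scene','c3')
a=cv2.resize(S['image'][170:290,260:420],(800,600),interpolation=cv2.INTER_CUBIC)
a2=cv2.resize(C['image'][200:360,230:430],(800,640))[:600]
cv2.imwrite('pics/sc3.png',np.hstack([cv2.resize(a,(400,600)),cv2.resize(a2,(400,600))])[:,:,::-1])
E
```

```text
time: 5.25
eef_pos: [562.9, 219.5, 228.2]
tcp_rot: [[-0.994, -0.106, -0.0], [-0.106, 0.994, 0.001], [0.0, 0.001, -1.0]]
wrist_force: [-0.6, 0.0, -2.6]
width: 29.0
gripper_force: 60.4
time: 5.67
eef_pos: [562.4, 215.9, 100.9]
tcp_rot: [[-0.995, -0.104, -0.003], [-0.104, 0.995, -0.001], [0.003, -0.001, -1.0]]
wrist_force: [-1.0, -0.5, -2.3]
width: 28.9
gripper_force: 60.4
time: 6.0
eef_pos: [564.1, 217.0, 104.7]
tcp_rot: [[-0.994, -0.105, 0.002], [-0.105, 0.994, 0.0], [-0.002, 0.0, -1.0]]
wrist_force: [0.1, 0.6, -1.9]
width: 28.8
gripper_force: 60.3
plane z=ax+by+c (tool) [-3.11944668e-03  8.17520054e-04  5.70947136e+00]
left [ 5.49898777e-03 -3.73380963e+01] right [-1.00610627e-03  3.82280347e+01] 75.31459512578053
term edge [3.83892983e-04 6.00216649e+01]
board centre tool xy 0.02166492876344961 0.4449691684252244 yaw tool deg 0.07847590013440438
board plate top centre world [563.89731864 217.54016442  98.94568474] tcp [563.95343692 217.09735591 104.65508939]
[[-9.94393501e-01 -1.05720375e-01  2.18365062e-03]
 [-1.05719618e-01  9.94395873e-01  4.59484884e-04]
 [-2.21999008e-03  2.26054073e-04 -9.99997510e-01]]
[  184    49   275   298 38682] z 35.280347550196026 ((538.9337768554688, 218.15264892578125), (182.48036193847656, 147.8361053466797), 6.408790111541748)
46 [345  69  31  34 798] [465.1 230.1  47.4] zmax 49.2
46 [268  70  31  34 811] [469.7 190.2  47.4] zmax 49.4
46 [265 165   9   2  11] [510.8 185.8  48.6] zmax 49.6
46 [368 165  12   2  19] [504.6 243.1  48.9] zmax 50.2
64 [314 138  16  17 204] [496.7 213.2  68.4] zmax 73.3
64 [408 180   8  15  84] [511.6 259.7  69.7] zmax 73.2
```

View pics/w3.png

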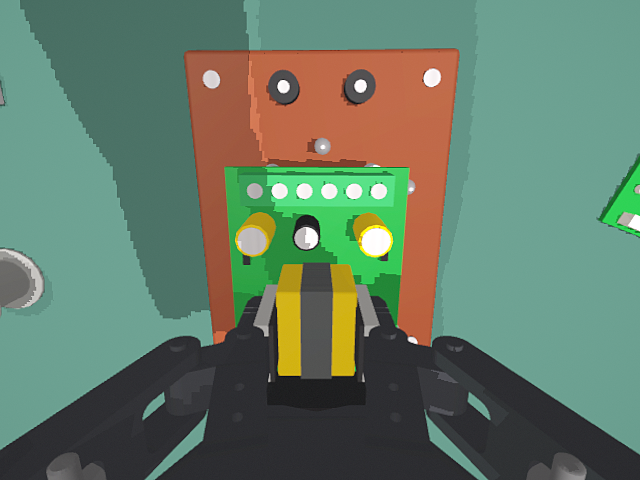

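View pics/sc3.png

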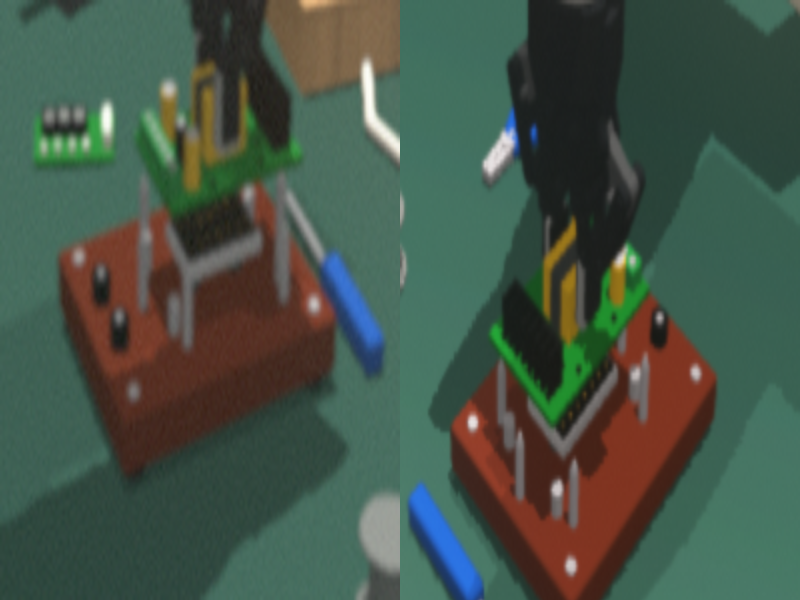

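The wrist view shows the board over the fixture, with its terminal edge at row 167 and the near pin tip at (322,146). Both crops show it above the pins but slightly offset. The needed shift is about (-2.3, +3.0) mm.

```bash

python3 -m creep '{"delta_pos":[[0.1,0.16,0.5],[0.2,0.32,1.0],[0.2,0.32,1.6],[0.2,0.32,1.6],[0.2,0.32,1.6]],"dr":[[0,0,-0.5],[0,0,-0.5],[0,0,-0.5],[0,0,-0.5],[0,0,-0.5]],"fingers":[1,1,1,1,1]}'
python3 -m creep '{"delta_pos":[[0,0,0],[0,0,0],[0,0,0],[0,0,0],[0,0,0]],"dr":[[0,0,0],[0,0,0],[0,0,0],[0,0,0],[0,0,0]],"fingers":[1,1,1,1,1]}'
python3 - <<'E'
from h import *
cap('wrist','w4');import b,f; ctr=b.bd('w4'); s=readout.state();print(s['tcp_rot'],s['wrist_force'])
f.fx('w4')
S=cap('side','s4');C=cap('scene','c4')
a=cv2.resize(S['image'][170:290,280:400],(400,400),interpolation=cv2.INTER_CUBIC)
a2=cv2.resize(C['image'][215:365,250:400],(400,400),interpolation=cv2.INTER_CUBIC)
cv2.imwrite('pics/sc4.png',np.hstack([a,a2])[:,:,::-1])
E
```

```text
time: 6.57
eef_pos: [560.4, 220.2, 86.5]
tcp_rot: [[-0.993, -0.115, -0.001], [-0.115, 0.993, -0.0], [0.001, -0.0, -1.0]]
wrist_force: [-0.1, -0.1, -1.9]
width: 29.2
gripper_force: 60.3
time: 6.98
eef_pos: [560.9, 220.2, 87.4]
tcp_rot: [[-0.993, -0.115, 0.0], [-0.115, 0.993, 0.0], [-0.0, 0.0, -1.0]]
wrist_force: [-0.5, 0.0, -2.9]
width: 29.1
gripper_force: 60.3
plane z=ax+by+c (tool) [-3.91017813e-03  6.81966964e-04  5.78232435e+00]
left [ 5.64298429e-03 -3.72123357e+01] right [-8.78630695e-04  3.83824701e+01] 75.33437386921196
term edge [6.25589254e-04 6.00850485e+01]
board centre tool xy 0.08504852495387638 0.5850671682407054 yaw tool deg 0.07904457636942659
board plate top centre world [560.75488513 220.72314951  81.52699237] tcp [560.90562199 220.15158833  87.30932822]
[[-9.93379698e-01 -1.14877098e-01  1.65926975e-04]
 [-1.14877096e-01  9.93379712e-01  2.37708822e-05]
 [-1.67559221e-04  4.55230278e-06 -9.99999986e-01]] [-0.07077551 -0.43446336 -1.83596249]
[  167    47   300   300 44841] z 35.27629804820515 ((531.7029418945312, 217.40187072753906), (168.01083374023438, 147.69186401367188), 6.432122707366943)
46 [258  70  34  37 948] [469.7 190.2  47.4] zmax 49.5
46 [343  70  33  37 936] [465.2 230.2  47.4] zmax 49.6
56 [220 188   6   3  10] [518.4 171.3  60.8] zmax 63.9
56 [408 189   4   2   6] [508.4 259.5  60.5] zmax 63.1
64 [308 145  17  18 245] [496.6 213.3  68.5] zmax 73.5
64 [226 166  21   1  21] [505.  180.4  77.8] zmax 78.6
64 [401 167   4   1   4] [497.2 249.9  78.7] zmax 79.2
64 [215 190  12  17 157] [521.3 172.5  69.1] zmax 73.2
64 [407 191  12  17 153] [511.5 259.1  69.1] zmax 73.4
```

View pics/sc4.png

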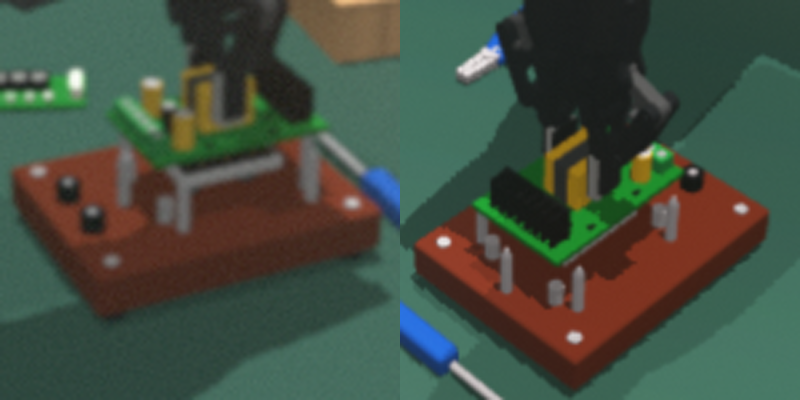

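The side and scene crops show the board just above the pins, with all six pins outside its outline. The residual offset is about +0.8 mm in x, and yaw matches. I lower it gently.

```bash

python3 -m creep '{"delta_pos":[[-0.08,0,0.2],[-0.08,0,0.4],[-0.08,0,0.6],[-0.08,0,0.8],[-0.08,0,0.9]],"dr":[[0,0,0],[0,0,0],[0,0,0],[0,0,0],[0,0,0]],"fingers":[1,1,1,1,1]}'
python3 -m creep '{"delta_pos":[[0,0,0.1],[0,0,0.2],[0,0,0.3],[0,0,0.4],[0,0,0.4]],"dr":[[0,0,0],[0,0,0],[0,0,0],[0,0,0],[0,0,0]],"fingers":[1,1,1,1,1]}'
```

```text
time: 7.55
eef_pos: [561.5, 220.2, 77.7]
tcp_rot: [[-0.993, -0.115, -0.001], [-0.115, 0.993, -0.0], [0.001, -0.0, -1.0]]
wrist_force: [0.3, 0.4, -1.7]
width: 28.8
gripper_force: 60.3
time: 7.97
eef_pos: [561.6, 220.3, 74.0]
tcp_rot: [[-0.993, -0.115, -0.0], [-0.115, 0.993, -0.0], [0.0, -0.0, -1.0]]
wrist_force: [0.5, 0.3, -1.7]
width: 29.2
gripper_force: 60.3
```

```bash

python3 -m creep '{"delta_pos":[[0,0,0.1],[0,0,0.2],[0,0,0.3],[0,0,0.4],[0,0,0.4]],"dr":[[0,0,0],[0,0,0],[0,0,0],[0,0,0],[0,0,0]],"fingers":[1,1,1,1,1]}'
python3 -m creep '{"delta_pos":[[0,0,0.05],[0,0,0.1],[0,0,0.2],[0,0,0.3],[0,0,0.3]],"dr":[[0,0,0],[0,0,0],[0,0,0],[0,0,0],[0,0,0]],"fingers":[1,1,1,1,1]}'
```

```text
time: 8.38
eef_pos: [561.5, 220.3, 70.0]
tcp_rot: [[-0.993, -0.115, -0.0], [-0.115, 0.993, -0.0], [0.0, -0.0, -1.0]]
wrist_force: [-0.1, -0.5, -3.4]
width: 29.1
gripper_force: 60.3
time: 8.8
eef_pos: [561.8, 220.3, 67.6]
tcp_rot: [[-0.993, -0.115, 0.001], [-0.115, 0.993, 0.0], [-0.001, 0.0, -1.0]]
wrist_force: [-2.4, -1.1, 5.2]
width: 29.2
gripper_force: 61.3
```

```bash

python3 -m creep '{"delta_pos":[[0,0,0.1],[0,0,0.2],[0,0,0.3],[0,0,0.4],[0,0,0.4]],"dr":[[0,0,0],[0,0,0],[0,0,0],[0,0,0],[0,0,0]],"fingers":[1,1,1,1,1]}'
python3 -m creep '{"delta_pos":[[0,0,0.05],[0,0,0.1],[0,0,0.15],[0,0,0.2],[0,0,0.2]],"dr":[[0,0,0],[0,0,0],[0,0,0],[0,0,0],[0,0,0]],"fingers":[1,1,1,1,1]}'
python3 -m creep '{"delta_pos":[[0,0,0.03],[0,0,0.05],[0,0,0.05],[0,0,0.05],[0,0,0.05]],"dr":[[0,0,0],[0,0,0],[0,0,0],[0,0,0],[0,0,0]],"fingers":[1,1,1,1,1]}'
```

```text
time: 9.22
eef_pos: [561.8, 220.3, 63.8]
tcp_rot: [[-0.993, -0.115, 0.001], [-0.115, 0.993, 0.0], [-0.001, 0.0, -1.0]]
wrist_force: [-2.5, -1.1, 6.4]
width: 29.2
gripper_force: 61.6
time: 9.63
eef_pos: [561.8, 220.3, 62.0]
tcp_rot: [[-0.993, -0.115, 0.001], [-0.115, 0.993, 0.0], [-0.001, 0.0, -1.0]]
wrist_force: [-2.9, -1.5, 7.8]
width: 29.0
gripper_force: 61.7
time: 10.05
eef_pos: [561.8, 220.3, 61.6]
tcp_rot: [[-0.993, -0.115, 0.001], [-0.115, 0.993, 0.0], [-0.001, 0.0, -1.0]]
wrist_force: [-3.6, -0.9, 9.1]
width: 28.9
gripper_force: 61.7
```

```bash

for i in 1; do python3 -m creep '{"delta_pos":[[0,0,0.05],[0,0,0.1],[0,0,0.1],[0,0,0.1]],"dr":[[0,0,0],[0,0,0],[0,0,0],[0,0,0]],"fingers":[1,1,1,1]}'; done
python3 -m creep '{"delta_pos":[[0,0,0.03],[0,0,0.05],[0,0,0.05],[0,0,0.05]],"dr":[[0,0,0],[0,0,0],[0,0,0],[0,0,0]],"fingers":[1,1,1,1]}'
python3 -m creep '{"delta_pos":[[0,0,0.03],[0,0,0.05],[0,0,0.05],[0,0,0.05]],"dr":[[0,0,0],[0,0,0],[0,0,0],[0,0,0]],"fingers":[1,1,1,1]}'
```

```text
time: 10.38
eef_pos: [561.8, 220.3, 60.7]
tcp_rot: [[-0.993, -0.115, 0.001], [-0.115, 0.993, 0.0], [-0.001, 0.0, -1.0]]
wrist_force: [-2.6, -0.9, 8.2]
width: 29.3
gripper_force: 61.8
time: 10.72
eef_pos: [561.8, 220.3, 60.2]
tcp_rot: [[-0.993, -0.115, 0.001], [-0.115, 0.993, 0.0], [-0.001, 0.0, -1.0]]
wrist_force: [-3.7, -0.3, 9.0]
width: 28.9
gripper_force: 61.8
time: 11.05
eef_pos: [561.8, 220.3, 59.7]
tcp_rot: [[-0.993, -0.115, 0.001], [-0.115, 0.993, 0.0], [-0.001, 0.0, -1.0]]
wrist_force: [-3.7, -0.6, 10.1]
width: 28.8
gripper_force: 61.9
```

```bash

python3 -m creep '{"delta_pos":[[0,0,0.02],[0,0,0.03],[0,0,0.03],[0,0,0.03]],"dr":[[0,0,0],[0,0,0],[0,0,0],[0,0,0]],"fingers":[1,1,1,1]}'
python3 -m creep '{"delta_pos":[[0,0,0.02],[0,0,0.03],[0,0,0.03],[0,0,0.03]],"dr":[[0,0,0],[0,0,0],[0,0,0],[0,0,0]],"fingers":[1,1,1,1]}'
```

```text
time: 11.38
eef_pos: [561.8, 220.3, 59.5]
tcp_rot: [[-0.993, -0.115, 0.001], [-0.115, 0.993, 0.0], [-0.001, 0.0, -1.0]]
wrist_force: [-3.9, 0.2, 10.2]
width: 29.0
gripper_force: 61.9
time: 11.72
eef_pos: [561.8, 220.3, 59.2]
tcp_rot: [[-0.993, -0.115, 0.001], [-0.115, 0.993, 0.0], [-0.001, 0.0, -1.0]]
wrist_force: [-4.5, -0.7, 11.1]
width: 28.5
gripper_force: 61.9
```

```bash

python3 -m creep '{"delta_pos":[[0,0,0.02],[0,0,0.03],[0,0,0.03],[0,0,0.03]],"dr":[[0,0,0],[0,0,0],[0,0,0],[0,0,0]],"fingers":[1,1,1,1]}'
python3 -m creep '{"delta_pos":[[0,0,0.02],[0,0,0.03],[0,0,0.03],[0,0,0.03]],"dr":[[0,0,0],[0,0,0],[0,0,0],[0,0,0]],"fingers":[1,1,1,1]}'
```

```text
time: 12.05
eef_pos: [561.8, 220.3, 59.0]
tcp_rot: [[-0.993, -0.115, 0.001], [-0.115, 0.993, 0.0], [-0.001, 0.0, -1.0]]
wrist_force: [-4.6, -0.8, 11.7]
width: 29.0
gripper_force: 62.2
time: 12.38
eef_pos: [561.8, 220.3, 59.0]
tcp_rot: [[-0.993, -0.115, 0.002], [-0.115, 0.993, 0.0], [-0.002, 0.0, -1.0]]
wrist_force: [-4.8, -1.2, 14.0]
width: 29.2
gripper_force: 62.4
```

```bash

python3 -m creep '{"delta_pos":[[0,0,0.02],[0,0,0.04],[0,0,0.04],[0,0,0.04]],"dr":[[0,0,0],[0,0,0],[0,0,0],[0,0,0]],"fingers":[1,1,1,1]}'
python3 -m creep '{"delta_pos":[[0,0,0.02],[0,0,0.04],[0,0,0.04],[0,0,0.04]],"dr":[[0,0,0],[0,0,0],[0,0,0],[0,0,0]],"fingers":[1,1,1,1]}'
```

```text
time: 12.72
eef_pos: [561.8, 220.3, 59.0]
tcp_rot: [[-0.993, -0.115, 0.002], [-0.115, 0.993, 0.0], [-0.002, 0.0, -1.0]]
wrist_force: [-7.0, -2.3, 18.0]
width: 28.8
gripper_force: 62.9
time: 13.05
eef_pos: [561.8, 220.3, 58.9]
tcp_rot: [[-0.993, -0.115, 0.002], [-0.115, 0.993, 0.0], [-0.002, 0.0, -1.0]]
wrist_force: [-8.2, -2.4, 20.3]
width: 29.0
gripper_force: 63.4
```

```bash

python3 -m creep '{"delta_pos":[[0,0,0.02],[0,0,0.03],[0,0,0.03],[0,0,0.03],[0,0,0.03]],"dr":[[0,0,0],[0,0,0],[0,0,0],[0,0,0],[0,0,0]],"fingers":[1,1,1,1,1]}'
python3 -m creep '{"delta_pos":[[0,0,0],[0,0,0],[0,0,0],[0,0,0],[0,0,0]],"dr":[[0,0,0],[0,0,0],[0,0,0],[0,0,0],[0,0,0]],"fingers":[1,1,1,1,1]}'
python3 - <<'E'
from h import *
cap('wrist','w5');import b,f; b.bd('w5'); f.fx('w5')
S=cap('side','s5');C=cap('scene','c5')
a=cv2.resize(S['image'][170:290,280:400],(400,400),interpolation=cv2.INTER_CUBIC)
a2=cv2.resize(C['image'][215:365,250:400],(400,400),interpolation=cv2.INTER_CUBIC)
cv2.imwrite('pics/sc5.png',np.hstack([a,a2])[:,:,::-1])
s=readout.state();print(s['wrist_force'],s['eef_pos'])
E
```

```text
time: 13.47
eef_pos: [561.8, 220.3, 58.9]
tcp_rot: [[-0.993, -0.115, 0.002], [-0.115, 0.993, 0.0], [-0.002, 0.0, -1.0]]
wrist_force: [-9.6, -2.3, 23.4]
width: 28.9
gripper_force: 63.6
time: 13.88
eef_pos: [561.8, 220.3, 58.9]
tcp_rot: [[-0.993, -0.115, 0.002], [-0.115, 0.993, 0.0], [-0.002, 0.0, -1.0]]
wrist_force: [-7.9, -2.7, 22.8]
width: 29.4
gripper_force: 63.6
plane z=ax+by+c (tool) [-5.10207714e-03  1.12883787e-03  5.73799522e+00]
left [ 5.18784184e-03 -3.72590945e+01] right [-3.27478004e-03  3.84418820e+01] 75.39070879852119
term edge [-2.68169486e-03  6.01437761e+01]
board centre tool xy 0.14377608839673428 0.5913937405361516 yaw tool deg 0.08775338804063812
board plate top centre world [561.59201813 220.91977757  53.18206661] tcp [561.78935295 220.34667335  58.92032574]
[  139    28   357   319 62416] z 35.28790508098223 ((522.9066772460938, 216.48086547851562), (150.17665100097656, 147.38389587402344), 6.482724189758301)
46 [ 247   54   40   44 1346] [469.6 190.4  47.4] zmax 49.7
46 [ 347   55   41   44 1359] [465.1 230.1  47.4] zmax 49.7
46 [321 145   4   4   4] [493.8 215
[... 16198 characters left out ...]
285  11   3  15] [547.7 237.9  63.5] zmax 64.0
56 [267 375  99  13 839] [599.5 225.5  60.8] zmax 64.0
64 [306 145  21  22 359] [496.6 213.4  68.5] zmax 74.3
64 [ 238  175  158   32 3454] [509.7 215.   64.7] zmax 66.8
64 [195 199  21  20 336] [521.1 173.6  68.2] zmax 73.7
64 [418 199  21  21 334] [511.6 258.   68.2] zmax 73.0
64 [ 235  217   38   40 1106] [528.3 193.6  74.2] zmax 77.5
64 [ 355  218   38   39 1105] [523.3 237.9  74.2] zmax 77.3
64 [292 220  28  31 689] [526.4 212.8  70.9] zmax 73.5
64 [ 242  270  149   44 2104] [547.1 219.2  72.7] zmax 80.0
64 [ 266  385  101   26 2045] [599.4 225.3  70.6] zmax 78.4
[-7.89154014 -2.98027919 23.48964067] [561.80162136 220.33241514  58.95765157]
```

View pics/sc5.png

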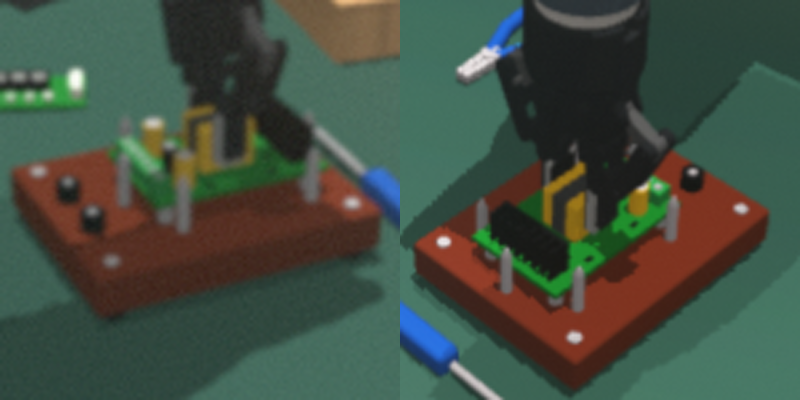

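Both crops show the board seated between the pins and down on the pillars. Its plate centre is (561.6, 220.9) against the fixture's (561.5, 220.8). The z travel stopped at TCP 59.0 while the force kept rising, to about 23 N, so I'm handing in.

```bash
python3 -c "
from bench import ticket; print(ticket.job_done())"
```

```text
the job is handed in; nothing more can be done
None
```

I handed the job in with the fingers still gripping the board and holding it level on the stop pillars, centred on the fixture within about 1 mm, terminal strip at the socket end, wrist force about 23 N; the judge returned no verdict.

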